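Stand the bench tablet on its kickstand and keep hold of it

ROBOT

A 7-joint arm with a two-finger parallel gripper is mounted at the origin on the work surface. World frame = base frame: x ahead of the robot, y to its left, z up, the work surface at z = 0. Lengths are in m, angles in degrees, forces in N, time in s.
With the tool pointing down it reaches from about 0.425 to 0.875 m from the base axis. Payload 4.7 kg.
Tool frame: the origin (TCP) lies between the finger pads, 19 mm behind the fingertips; this is the grasp point; z points along the fingers, y is the line along which they close (so a half turn about z gives the same grasp; the last joint's range is limited). The gripper opens to 87 mm and grips with 3 to 60 N. Pads are 19 mm wide; open, the fingers measure 117 mm over their backs; the gripper's body (75 mm by 190 mm) begins 51 mm behind the grasp point.
Start: joints at [-76.37, 18.392, -4.016, 83.108, 1.295, 78.541, -3.26], TCP at [0.144, 0.634, 0.241] pointing down, gripper open.
Joint ranges: [-163.93, 163.93], [-17.29, 119.83], [-79.2, 71.16], [3.27, 140.29], [-89.18, 269.18], [5.43, 117.66], [-154.24, 154.24]. Speed limits (degrees/s): [147.25, 147.25, 180, 180, 180, 180, 180].

INTERFACE

Orientations are given as [roll, pitch, yaw] about the fixed x, y, z axes, in that order (R = Rz(yaw) Ry(pitch) Rx(roll)).
In Python, from cell import sensors, vision, workorder gives the robot as it stands.
- The arm moves only by the tool drive_tool, never from a script. Its argument "moves" is a list of rows, each an object of numbers: "x", "y", "z": the shift along the tool's x, y, z in mm; "rx", "ry", "rz": the turn, a rotation vector about the tool's x, y, z in rad; "fingers": the closure, from -1 (fully open) to 1 (shut). In form: [{"x": .., "y": .., "z": .., "rx": .., "ry": .., "rz": .., "fingers": ..}, ...]. A call has 1 to 20 rows; each row is the pose to reach, as a shift and turn from the pose commanded when the call began, along the tool's axes at that moment; what a row does not reach only later rows make up. A row lasts 1/8 s, in which the tool goes at most 62.5 mm and 10.7 degrees, less where a joint would pass 70% of its speed; a pose out of reach is approached as far as the arm can. A call with a gripper value outside its range is refused whole. The fingers move at their own pace and stop on an object; "force" is the grip in N (left out, the last holds). Time passes only in rows, so rows that repeat a pose let the fingers close. It gives the time, the measured TCP pose, the force, the opening and the grip force at its end, in the units of the state.
- sensors.get_obs(): the state, without advancing time (a new reading comes with each control period).
- vision.read_camera(name): name is "scene" or "top"; returns a dict with "image" (400x640x3 uint8, red, green, blue), "fx", "fy", "cx", "cy" (pixels), "k1" (the pictures are not rectified: a ray, as slopes to the right and down, at radius r is drawn at 1 + k1 r^2 times it, then the intrinsics apply), "R" (3x3) and "t" (3): a world point X has camera coordinates R X + t. Camera axes: x right, y down, z forward; pixel columns grow to the right and rows downward; lengths in m; the calibration is good to about 2 mm. A picture is of the moment at which its call begins. There is no depth.
- workorder.sign_off(): hands the job in; it is judged then, once.
The state is a dict: "time_s": time; "qpos": joint angles; "joint_velocities": joint speeds; "effort": joint torques, N m; "tool_pos": TCP position; "tool_rot": TCP orientation; "force": force on the tool from outside, world axes, zero at the start; "wrist_torque": the same for the moment, N m; "grip_width": finger opening in m; "grasp_force": force on a finger pad.
Only numpy, scipy, OpenCV 4.12 (cv2) and the standard library are available. Lean on these libraries where they do the work, as an engineer would, in place of code of your own. Each camera call takes 0.05 s, during which the arm holds its last target. There are 200 camera calls.

TASK

Flip the kickstand of the tablet lying on its screen out over centre until it snaps open, then take the tablet by its top handle and stand it up where it lies, bottom edge and kickstand foot both on the bench. It tips easily and a colleague opposite is about to tap the screen, so finish while still holding the handle, keeping it upright. Do not drop the tablet, and leave everything else where it is.

Things in the scene. Friction and masses are not known exactly. Their poses are not given: they have to be found in the camera images.
- tablet: White tablet, grey corner bumpers, 140 (bottom to top edge) x 220 x 20 mm, 0.6 kg. Starts flat on its screen, bottom edge towards the robot. Origin: centre of the screen face. x: bottom to top edge; y: width; z: out of the back (up at the start). Stood up, it leans on its kickstand 22 deg back past vertical: a turn of 112 deg, its top going up and over towards the robot. Let go earlier, it falls.
- handle (a point): Centre of the grey loop handle on the middle of the top edge: 52 mm wide along y, standing 30 mm beyond the edge, 12 mm thick, at mid thickness. At x 85, z 10 mm from the tablet's origin. Its two side bars (30 x 9 mm) can be pinched across the 52 mm; the tablet can then swivel about y between the pads.
- bottom_edge (a point): Middle of the bottom edge: 70 mm from the origin against x, 10 mm along z (mid thickness). 10 mm above the bench while the tablet lies, about 4 mm when it stands.
- kickstand (a joint): Kickstand angle, rad: 0 folded flat on the back, 0.80 open at its stop. An over-centre spring pushes it shut below about 0.36 rad and open above, with up to 0.15 N m, so it snaps to either end; 2 N at the foot opens it. Standing, the stop carries the load.
- kick_foot (a point): Centre of the black rubber foot on the kickstand's free end: 44 mm along y, 12 along the leg, 14 high; can be pinched across the 44 mm. Folded it lies on the back near the bottom edge, at x -62, z 28 mm from the tablet's origin (block z 21 to 35). It swings out in an arc about the hinge. About 8 mm up when the tablet stands.
- kick_hinge (a point): Middle of the kickstand's hinge, which runs along the tablet's y, at x 38, z 25 mm from its origin. The leg is a steel plate 40 mm wide, 3 mm thick; folded it points to the bottom edge; the foot's centre is 100 mm along the leg and 3 mm above it.
- table: The cream bench top, its upper face at z = 0.
- dish_a: Bystander: closed petri dish with dark red agar, 90 mm across, 15 mm high. Origin under its centre.
- dish_b: Bystander: closed petri dish with pale agar, 90 mm across, 15 mm high. Origin under its centre.
- media_bottle: Bystander: open glass media bottle, 70 mm across, 128 mm tall, dark red contents. Origin under its centre.
- bottle_cap: Bystander: blue screw cap lying mouth up, 44 mm across, 24 mm high. Origin under its centre.
- marker: Bystander: red-capped marker pen, 140 mm long, 13 mm thick, lying along its x. Origin under its middle.
- tip_box: Bystander: box of pipette tips with a clear lid, 85 x 122 mm, 67 mm high. Origin under its centre.

How it is judged (in metres and radians):
On the way, in this order (a step that is already met when the one before it is completed fails the run):
1. the kickstand has gone over centre and stands open at its stop (value of joint kickstand above 0.72 rad), for 0.2 s.
2. the tablet stands on its bottom edge and the kickstand's foot (angle between tablet's own x axis and vertical below 0.5 rad and height (world z) of bottom_edge below 0.012 m and height (world z) of kick_foot below 0.016 m), for 0.2 s.
At the end, for the whole second after the job is handed in: Kickstand open (over 0.72 rad); tablet at rest, leaning under 0.50 rad, bottom edge and foot on the bench (points under 12 and 16 mm, over 1.5 N on the bench), bottom edge within 80 mm of its start; fingers still hold the handle (over 4 N, TCP within 40 mm of it) (all of step 2 and value of joint kickstand above 0.72 rad and distance of bottom_edge from where it was at the start of the episode below 0.08 m and contact force between tablet and table above 1.5 N and contact force between the fingers and tablet above 4 N and distance between the grasp point and handle below 0.04 m and linear speed of tablet below 0.02 m/s); the arm keeps its last pose, push and grip.
It fails at once if the tablet is dropped or flung (over 0.6 m/s) (linear speed of tablet above 0.6 m/s).
It fails at once if another thing on the bench is moved more than 30 mm (distance of any of dish_a, dish_b, media_bottle, bottle_cap, marker, tip_box from where it was at the start of the episode above 0.03 m).
It also fails if it takes over 58 s, if anything falls off the work surface, if the arm or the gripper's body presses on something with over 40 N, if the wrist force passes 120 N, or if a joint passes its speed limit or range.

## Working session

There is one attempt and no reset: what is moved stays moved. The work goes in short steps, Python scripts to look and compute and a tool call to move; the robot and the scene stay as the last step left them, time stands still between calls to the robot, and variables do not carry over. Pictures are saved under pics/ and viewed, at most 10 in all, crops included, and the job is handed in when it is done.

Besides the shell and the picture viewer there is one more tool, called after "Emit:" as a command line: name --argument value ..., lists and objects as JSON in quotes. drive_tool: Moves the arm, as the interface text tells. Its arguments: {"type":"object","properties":{"moves":{"type":"array"},"force":{"type":"number"}},"required":["moves"]}

```bash
mkdir -p pics; ls; python3 - <<'E'
from cell import sensors, vision
import cv2, numpy as np
o=sensors.get_obs(); print({k:np.round(v,3).tolist() for k,v in o.items()})
for n in("scene","top"):
    c=vision.read_camera(n); cv2.imwrite(f"pics/{n}0.png",c["image"][:,:,::-1])
    print(n,c["fx"],c["fy"],c["cx"],c["cy"],c["k1"],np.round(c["R"],3).tolist(),np.round(c["t"],3).tolist())
E
```

```text
pics
{'time_s': 0.0, 'qpos': [-76.367, 18.44, -4.018, 83.175, 1.295, 78.54, -3.26], 'joint_velocities': [-0.033, 0.067, -0.014, 0.109, -0.055, -0.011, 0.014], 'effort': [-0.0, -49.131, -0.404, -31.251, -0.064, 0.044, 0.0], 'tool_pos': [0.144, 0.633, 0.24], 'tool_rot': [-179.891, 0.005, 167.179], 'force': [0.524, -0.375, -0.905], 'wrist_torque': [0.034, 0.011, -0.006], 'grasp_force': 0.0, 'grip_width': 0.087}
scene 404.1620985357215 404.1620985357215 323.09885639896345 202.3826656137607 -0.09793660258835409 [[-0.291, 0.956, 0.023], [0.506, 0.174, -0.845], [-0.812, -0.234, -0.534]] [0.113, -0.242, 1.485]
top 474.8722530639041 474.8722530639041 320.3582093982772 203.31543515052923 0.049007822084465816 [[0.012, -1.0, -0.012], [-0.999, -0.011, -0.052], [0.052, 0.013, -0.999]] [0.084, 0.558, 1.112]
```

View pics/top0.png

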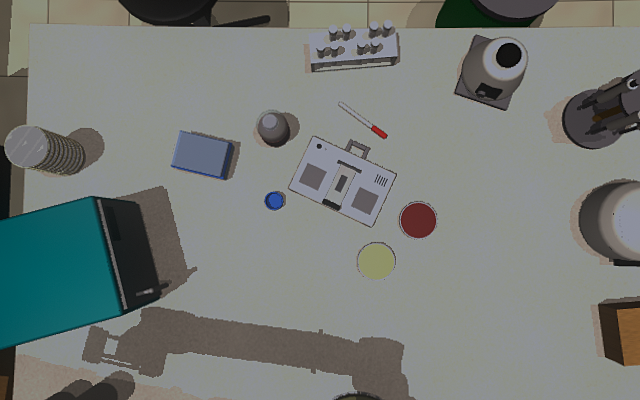

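View pics/scene0.png

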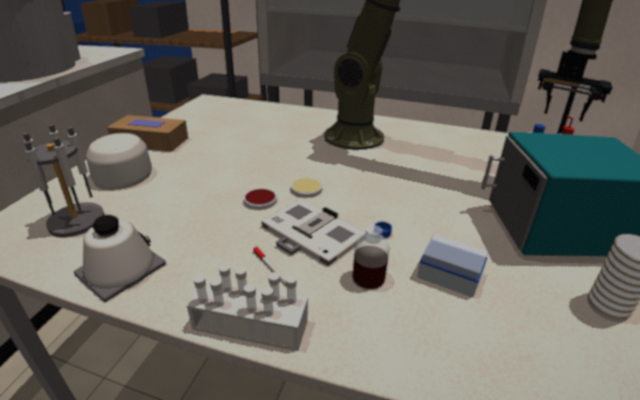

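The top view shows the tablet centred near (343,181), with its handle at (357,149), its black foot at (331,205) and the marker above it at (362,120). The bottle is at (273,127), the cap at (275,201), and the dishes at (418,219) and (376,260). The scene view shows the gripper beyond the teal oven. Next I measure.

```bash
cat > h.py <<'E'
import numpy as np, cv2
from cell import sensors, vision
def ray(c,uv):
    K=np.array([[c["fx"],0,c["cx"]],[0,c["fy"],c["cy"]],[0,0,1]])
    p=cv2.undistortPoints(np.float64(uv).reshape(-1,1,2),K,np.array([c["k1"],0,0,0,0]))[:,0]
    R=np.array(c["R"]);t=np.array(c["t"])
    return -R.T@t, np.c_[p,np.ones(len(p))]@R
def plane(c,uv,z):
    o,d=ray(c,uv); return o+d*((z-o[2])/d[:,2])[:,None]
def proj(c,X):
    K=np.array([[c["fx"],0,c["cx"]],[0,c["fy"],c["cy"]],[0,0,1]])
    return cv2.projectPoints(np.float64(X).reshape(-1,1,3),cv2.Rodrigues(np.array(c["R"]))[0],np.float64(c["t"]),K,np.array([c["k1"],0,0,0,0]))[0][:,0]
E
python3 - <<'E'
from h import *
c=vision.read_camera("top"); im=c["image"]; hsv=cv2.cvtColor(im,cv2.COLOR_RGB2HSV)
cv2.imwrite("pics/crop0.png",cv2.resize(im[90:290,240:450,::-1],None,fx=3,fy=3,interpolation=cv2.INTER_NEAREST)[:600])
def blobs(m,name,z,lo=15):
    n,l,s,ce=cv2.connectedComponentsWithStats(m.astype(np.uint8))
    for i in range(1,n):
        if s[i,4]>=lo: print(name,s[i].tolist(),ce[i].round(1),plane(c,ce[i],z).round(4)[0,:2])
print(im[215:218,330].tolist(),im[150,340].tolist(),im[170,305].tolist(),im[230,300].tolist(),im[205,331].tolist(),im[185,365].tolist())
H,S,V=cv2.split(hsv); roi=np.zeros_like(H); roi[95:290,240:445]=1
blobs((V<45)&(roi>0),"black",.035,8)
blobs((H>105)&(H<130)&(S>120)&(roi>0),"blue",.024)
blobs(((H<8)|(H>172))&(S>120)&(roi>0),"red",.015)
blobs((H>22)&(H<35)&(S>70)&(roi>0),"yel",.015)
print("oven corners z=.2,.3",plane(c,[[97,197],[122,313],[160,295],[140,203]],.2).round(3).tolist(),plane(c,[[97,197],[122,313],[160,295]],.3).round(3).tolist())
E
```

```text
[[142, 146, 145], [143, 146, 146], [143, 145, 143]] [143, 147, 162] [93, 88, 90] [142, 145, 142] [38, 39, 39] [142, 146, 159]
black [264, 127, 26, 20, 114] [280.4 140. ] [0.7038 0.1857]
black [317, 144, 4, 4, 13] [318.6 145.6] [0.6914 0.0958]
black [322, 199, 18, 11, 81] [330.8 203.9] [0.5549 0.0657]
blue [265, 192, 18, 18, 245] [273.7 200.6] [0.5618 0.2002]
red [371, 126, 16, 13, 89] [378.8 131.7] [ 0.7297 -0.047 ]
red [401, 203, 35, 35, 950] [418.  220.1] [ 0.5201 -0.1403]
yel [359, 245, 35, 34, 810] [377.3 261.3] [ 0.422  -0.0452]
oven corners z=.2,.3 [[0.555, 0.529, 0.2], [0.329, 0.472, 0.2], [0.364, 0.4, 0.2], [0.544, 0.445, 0.2]] [[0.549, 0.481, 0.3], [0.347, 0.43, 0.3], [0.378, 0.365, 0.3]]
```

View pics/crop0.png

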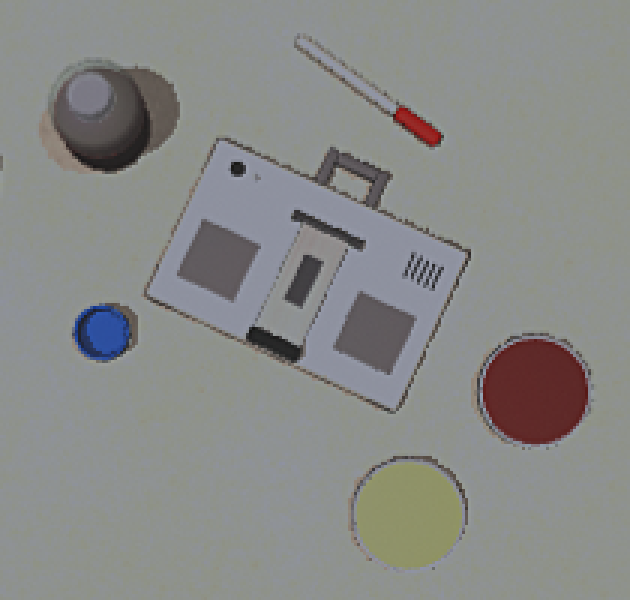

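The crop shows the tablet corners at crop pixels (222,138), (470,250), (397,411) and (147,296). The handle is near (356,178), the foot near (275,345) and the hinge bar near (328,230).

```bash
python3 - <<'E'
from h import *
c=vision.read_camera("top")
f=lambda l:np.array(l)/3+[240-.33,90-.33]
P=plane(c,f([[222,138],[470,250],[397,411],[147,296]]),.02)[:,:2] # TL TR BR BL
print(P.round(4).tolist(), [np.linalg.norm(P[i]-P[(i+1)%4]).round(4) for i in range(4)])
ctr=P.mean(0); x=(P[0]+P[1]-P[2]-P[3]); x/=np.linalg.norm(x); y=np.array([-x[1],x[0]])
yy=(P[0]+P[3]-P[1]-P[2]); print("ctr",ctr,"yaw x",np.degrees(np.arctan2(x[1],x[0])),"yaw y",np.degrees(np.arctan2(-yy[0],yy[1])))
for n,uv,z in(("hinge",(328,230),.026),("foot",(275,345),.033),("handleouter",(361,162),.016),("markerL",(300,40),.006),("markerR",(434,138),.006),("neck",(90,92),.128),("bottlebase",(110,150),.0)):
    p=plane(c,f([uv]),z)[0,:2]; print(n,p.round(4),"local",((p-ctr)@x).round(4),((p-ctr)@y).round(4))
hx=np.array([85,-62,-70,-77])/1000
print([ (ctr+h*x).round(4).tolist() for h in hx])
E
```

```text
[[0.7177, 0.1081], [0.6306, -0.0884], [0.5032, -0.0318], [0.5915, 0.1658]] [np.float64(0.215), np.float64(0.1394), np.float64(0.2164), np.float64(0.1388)]
ctr [0.61074416 0.03843422] yaw x -24.234242665330797 yaw y -24.003762295507283
hinge [0.6445 0.0238] local 0.0368 0.0005
foot [0.5533 0.0645] local -0.0631 0.0002
handleouter [ 0.7003 -0.0024] local 0.0985 -0.0004
markerL [0.8004 0.0468] local 0.1695 0.0855
markerR [ 0.722  -0.0612] local 0.1423 -0.0452
neck [0.7288 0.2002] local 0.0413 0.196
bottlebase [0.711 0.199] local 0.0255 0.1876
[[0.6883, 0.0035], [0.5542, 0.0639], [0.5469, 0.0672], [0.5405, 0.07]]
```

The measured sizes and local points agree with the given ones: 216 x 139 mm, hinge 37, foot −63 and handle end 98.5 mm. I keep a planner script that turns tablet-frame targets into rows.

```bash
cat > plan.py <<'E'
# targets in tablet-lying frame: (u mm, v mm, z mm, tilt deg) or world with W(); prints rows in tool axes from measured pose
from h import *
from scipy.spatial.transform import Rotation as Ro
C=np.array([.6107,.0384]); YAW=-24.1
RL=Ro.from_euler('z',YAW,degrees=True)
def toW(u,v,z): return np.r_[C,0]+RL.apply(np.array([u,v,z])/1e3)
def toL(X): return RL.inv().apply(np.array(X)-np.r_[C,0])*1e3
def rot(t): return RL*Ro.from_euler('y',-t,degrees=True)*Ro.from_euler('z',180,degrees=True)*Ro.from_euler('x',180,degrees=True)
def rows(T,world=False):
    o=sensors.get_obs(); p=np.array(o["tool_pos"]); R=Ro.from_euler('xyz',o["tool_rot"],degrees=True)
    print("now L",toL(p).round(1),"rot",np.round(o["tool_rot"],1),"F",np.round(o["force"],1),"q",np.round(o["qpos"]),"w",round(o["grip_width"],4),round(o["grasp_force"],1),"t",round(o["time_s"],2))
    for t in T:
        X=np.array(t[:3])/1e3 if world else toW(*t[:3])
        d=R.inv().apply(X-p)*1e3; r=(R.inv()*rot(t[3])).as_rotvec()
        print(t,"->",d.round(1),r.round(3))
E
python3 - <<'E'
from plan import *
rows([(250,360,300,0),(450,120,250,0),(toW(-62,0,0)[0]*1e3,toW(-62,0,0)[1]*1e3,120,0)],True)
rows([(-62,0,42,0)])
c=vision.read_camera("scene")
E
```

```text
now L [-668.8  352.8  240.6] rot [-179.9    0.   167.2] F [ 0.8 -0.3  0.4] q [-76.  18.  -4.  83.   1.  79.  -3.] w 0.0872 0.0 t 0.2
(250, 360, 300, 0) -> [-163.8 -243.3  -59.1] [-0.001  0.     0.197]
(450, 120, 250, 0) -> [-412.1 -432.9   -8.9] [-0.001  0.     0.197]
(np.float64(554.1042810115514), np.float64(63.716488543645866), 120, 0) -> [-526.1 -464.5  121.2] [-0.001  0.     0.197]
now L [-668.8  352.8  240.6] rot [-179.9    0.   167.2] F [ 0.8 -0.3  0.4] q [-76.  18.  -4.  83.   1.  79.  -3.] w 0.0872 0.0 t 0.2
(-62, 0, 42, 0) -> [-526.1 -464.4  199.2] [-0.001  0.     0.197]
```

Emit:
drive_tool --moves '[{"x":-30,"y":-50,"z":-20,"fingers":-1},{"x":-60,"y":-95,"z":-40},{"x":-90,"y":-140,"z":-60},{"x":-125,"y":-190,"z":-60,"rz":0.05},{"x":-164,"y":-243,"z":-60,"rz":0.1},{"x":-205,"y":-275,"z":-50,"rz":0.15},{"x":-245,"y":-305,"z":-50,"rz":0.197},{"x":-285,"y":-335,"z":-40,"rz":0.197},{"x":-325,"y":-367,"z":-30,"rz":0.197},{"x":-368,"y":-400,"z":-20,"rz":0.197},{"x":-412,"y":-433,"z":-10,"rz":0.197},{"x":-450,"y":-444,"z":30,"rz":0.197},{"x":-490,"y":-455,"z":70,"rz":0.197},{"x":-526,"y":-464,"z":110,"rz":0.197},{"x":-526,"y":-464,"z":110,"rz":0.197},{"x":-526,"y":-464,"z":110,"rz":0.197}]'

```text
invalid input at $.moves[0]: expected keys x, y, z, rx, ry, rz, fingers
```

```bash
python3 - <<'E'
from plan import *
rows([(-62,0,70,0),(-62,0,42,0)])
E
```

```text
now L [-668.8  352.8  240.7] rot [-179.9    0.   167.2] F [-0.4 -0.3  0.1] q [-76.  18.  -4.  83.   1.  79.  -3.] w 0.087 0.0 t 0.25
(-62, 0, 70, 0) -> [-526.1 -464.5  171.2] [-0.001  0.     0.197]
(-62, 0, 42, 0) -> [-526.1 -464.5  199.2] [-0.001  0.     0.197]
```

All keys are required.

Emit:
drive_tool --moves '[{"x":-30,"y":-50,"z":-20,"rx":0,"ry":0,"rz":0,"fingers":-1},{"x":-60,"y":-95,"z":-40,"rx":0,"ry":0,"rz":0,"fingers":-1},{"x":-90,"y":-140,"z":-60,"rx":0,"ry":0,"rz":0,"fingers":-1},{"x":-125,"y":-190,"z":-60,"rx":0,"ry":0,"rz":0.05,"fingers":-1},{"x":-164,"y":-243,"z":-60,"rx":0,"ry":0,"rz":0.1,"fingers":-1},{"x":-205,"y":-275,"z":-50,"rx":0,"ry":0,"rz":0.15,"fingers":-1},{"x":-245,"y":-305,"z":-50,"rx":0,"ry":0,"rz":0.197,"fingers":-1},{"x":-285,"y":-335,"z":-40,"rx":0,"ry":0,"rz":0.197,"fingers":-1},{"x":-325,"y":-367,"z":-30,"rx":0,"ry":0,"rz":0.197,"fingers":-1},{"x":-368,"y":-400,"z":-20,"rx":0,"ry":0,"rz":0.197,"fingers":-1},{"x":-412,"y":-433,"z":-10,"rx":0,"ry":0,"rz":0.197,"fingers":-1},{"x":-450,"y":-444,"z":30,"rx":0,"ry":0,"rz":0.197,"fingers":-1},{"x":-490,"y":-455,"z":70,"rx":0,"ry":0,"rz":0.197,"fingers":-1},{"x":-526,"y":-464,"z":110,"rx":0,"ry":0,"rz":0.197,"fingers":-1},{"x":-526,"y":-464,"z":110,"rx":0,"ry":0,"rz":0.197,"fingers":-1},{"x":-526,"y":-464,"z":110,"rx":0,"ry":0,"rz":0.197,"fingers":-1}]'

```text
time_s: 2.25
tool_pos: [0.5541, 0.065, 0.1316]
tool_rot: [180.0, -0.0, 155.9]
force: [0.4, -0.1, 0.1]
grip_width: 0.0871
grasp_force: 0.0
```

```bash
python3 - <<'E'
from plan import *
rows([(-62,0,70,0),(-62,0,42,0)])
E
```

```text
now L [-62.5   1.1 131.6] rot [180.   -0.  155.9] F [ 0.4 -0.1  0.1] q [-41.  13.  36. 105.  -9.  64.  64.] w 0.0871 0.0 t 2.25
(-62, 0, 70, 0) -> [-0.5 -1.1 61.6] [ 0. -0. -0.]
(-62, 0, 42, 0) -> [-0.5 -1.2 89.6] [ 0. -0. -0.]
```

Emit:
drive_tool --force 15 --moves '[{"x":0,"y":-1,"z":40,"rx":0,"ry":0,"rz":0,"fingers":-1},{"x":0,"y":-1,"z":70,"rx":0,"ry":0,"rz":0,"fingers":-1},{"x":0,"y":-1,"z":84,"rx":0,"ry":0,"rz":0,"fingers":-1},{"x":0,"y":-1,"z":89,"rx":0,"ry":0,"rz":0,"fingers":-1},{"x":0,"y":-1,"z":89,"rx":0,"ry":0,"rz":0,"fingers":-1},{"x":0,"y":-1,"z":89,"rx":0,"ry":0,"rz":0,"fingers":1},{"x":0,"y":-1,"z":89,"rx":0,"ry":0,"rz":0,"fingers":1},{"x":0,"y":-1,"z":89,"rx":0,"ry":0,"rz":0,"fingers":1},{"x":0,"y":-1,"z":89,"rx":0,"ry":0,"rz":0,"fingers":1},{"x":0,"y":-1,"z":89,"rx":0,"ry":0,"rz":0,"fingers":1},{"x":0,"y":-1,"z":89,"rx":0,"ry":0,"rz":0,"fingers":1}]'

```text
time_s: 3.62
tool_pos: [0.5539, 0.064, 0.0423]
tool_rot: [180.0, 0.0, 155.9]
force: [0.2, 0.6, 0.4]
grip_width: 0.044
grasp_force: 15.0
```

```bash
python3 - <<'E'
from plan import *
o=toL(sensors.get_obs()["tool_pos"])
f=lambda a:np.array([38-100*np.cos(a)+3*np.sin(a),0,25+100*np.sin(a)+3*np.cos(a)])
rows([tuple((o+f(a)-f(0)).round(1))+(0,) for a in np.arange(.1,.81,.1)])
E
```

```text
now L [-62.3   0.2  42.3] rot [180.    0.  155.9] F [0.2 0.6 0.4] q [-39.  20.  34. 109. -14.  54.  68.] w 0.044 15.0 t 3.62
(np.float64(-61.5), np.float64(0.2), np.float64(52.2), 0) -> [-0.8  0.  -9.9] [ 0.  0. -0.]
(np.float64(-59.7), np.float64(0.2), np.float64(62.1), 0) -> [ -2.6   0.  -19.8] [ 0.  0. -0.]
(np.float64(-57.0), np.float64(0.2), np.float64(71.7), 0) -> [ -5.3   0.  -29.4] [ 0.  0. -0.]
(np.float64(-53.2), np.float64(0.2), np.float64(81.0), 0) -> [ -9.1   0.  -38.7] [ 0.  0. -0.]
(np.float64(-48.6), np.float64(0.2), np.float64(89.9), 0) -> [-13.7   0.1 -47.6] [ 0.  0. -0.]
(np.float64(-43.1), np.float64(0.2), np.float64(98.2), 0) -> [-19.2   0.1 -55.9] [ 0.  0. -0.]
(np.float64(-36.9), np.float64(0.2), np.float64(106.0), 0) -> [-25.4   0.1 -63.7] [ 0.  0. -0.]
(np.float64(-29.8), np.float64(0.2), np.float64(113.1), 0) -> [-32.5   0.1 -70.8] [ 0.  0. -0.]
```

The fingers hold the foot at 44.0 mm, its given width. Next I follow the arc and stop short of the stop, at about 0.77 rad.

Emit:
drive_tool --moves '[{"x":0,"y":0,"z":-5,"rx":0,"ry":0,"rz":0,"fingers":1},{"x":-1,"y":0,"z":-10,"rx":0,"ry":0,"rz":0,"fingers":1},{"x":-1.5,"y":0,"z":-15,"rx":0,"ry":0,"rz":0,"fingers":1},{"x":-2.6,"y":0,"z":-20,"rx":0,"ry":0,"rz":0,"fingers":1},{"x":-4,"y":0,"z":-25,"rx":0,"ry":0,"rz":0,"fingers":1},{"x":-5.3,"y":0,"z":-29.4,"rx":0,"ry":0,"rz":0,"fingers":1},{"x":-7,"y":0,"z":-34,"rx":0,"ry":0,"rz":0,"fingers":1},{"x":-9,"y":0,"z":-38.7,"rx":0,"ry":0,"rz":0,"fingers":1},{"x":-11.3,"y":0,"z":-43,"rx":0,"ry":0,"rz":0,"fingers":1},{"x":-13.7,"y":0,"z":-47.6,"rx":0,"ry":0,"rz":0,"fingers":1},{"x":-16.4,"y":0,"z":-52,"rx":0,"ry":0,"rz":0,"fingers":1},{"x":-19.2,"y":0,"z":-56,"rx":0,"ry":0,"rz":0,"fingers":1},{"x":-22.2,"y":0,"z":-60,"rx":0,"ry":0,"rz":0,"fingers":1},{"x":-25.4,"y":0,"z":-63.7,"rx":0,"ry":0,"rz":0,"fingers":1},{"x":-29,"y":0,"z":-67.5,"rx":0,"ry":0,"rz":0,"fingers":1},{"x":-30.5,"y":0,"z":-69,"rx":0,"ry":0,"rz":0,"fingers":1},{"x":-30.5,"y":0,"z":-69,"rx":0,"ry":0,"rz":0,"fingers":1}]'

```text
time_s: 5.75
tool_pos: [0.5819, 0.0511, 0.1114]
tool_rot: [180.0, 0.0, 155.9]
force: [1.0, -1.1, -0.7]
grip_width: 0.0441
grasp_force: 15.0
```

```bash
python3 - <<'E'
from plan import *
rows([])
c=vision.read_camera("scene"); cv2.imwrite("pics/s1.png",cv2.resize(c["image"][100:300,190:450,::-1],None,fx=3,fy=3))
E
```

```text
now L [-31.4  -0.2 111.4] rot [180.    0.  155.9] F [ 1.  -1.1 -0.7] q [-38.  18.  36. 103. -12.  63.  68.] w 0.0441 15.0 t 5.75
```

View pics/s1.png

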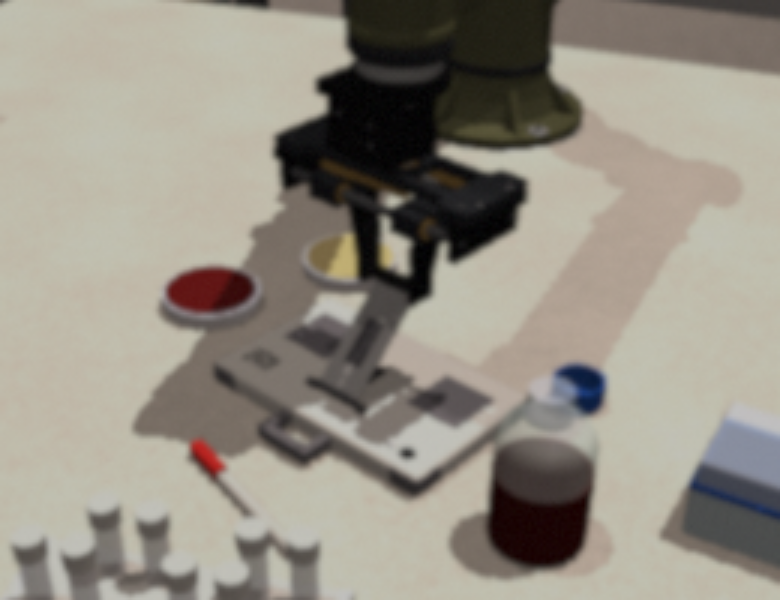

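The picture shows the leg lifted about 45° with its foot between the fingers (crop 395,285), and the tablet still flat. Now I release it, rise and go over the handle.

Emit:
drive_tool --moves '[{"x":0,"y":0,"z":0,"rx":0,"ry":0,"rz":0,"fingers":-1},{"x":0,"y":0,"z":0,"rx":0,"ry":0,"rz":0,"fingers":-1},{"x":0,"y":0,"z":0,"rx":0,"ry":0,"rz":0,"fingers":-1},{"x":0,"y":0,"z":0,"rx":0,"ry":0,"rz":0,"fingers":-1},{"x":0,"y":0,"z":-20,"rx":0,"ry":0,"rz":0,"fingers":-1},{"x":0,"y":0,"z":-50,"rx":0,"ry":0,"rz":0,"fingers":-1},{"x":-40,"y":0,"z":-50,"rx":0,"ry":0,"rz":0,"fingers":-1},{"x":-85,"y":0,"z":-50,"rx":0,"ry":0,"rz":0,"fingers":-1},{"x":-117,"y":0,"z":-50,"rx":0,"ry":0,"rz":0,"fingers":-1},{"x":-117,"y":0,"z":-50,"rx":0,"ry":0,"rz":0,"fingers":-1},{"x":-117,"y":0,"z":-50,"rx":0,"ry":0,"rz":0,"fingers":-1}]'

```text
time_s: 7.18
tool_pos: [0.6882, 0.0038, 0.162]
tool_rot: [180.0, -0.0, 155.9]
force: [-0.4, -0.2, 0.1]
grip_width: 0.0874
grasp_force: 0.0
```

```bash
python3 - <<'E'
from plan import *
rows([(85.5,0,60,0),(85.5,0,22,0)])
c=vision.read_camera("scene"); cv2.imwrite("pics/s2.png",cv2.resize(c["image"][100:300,190:450,::-1],None,fx=3,fy=3))
for a in(0,.4,.8):
    print(a,proj(c,[toW(38-100*np.cos(a)+3*np.sin(a),0,25+100*np.sin(a)+3*np.cos(a))]).round(1), (proj(c,[toW(38-100*np.cos(a)+3*np.sin(a),0,25+100*np.sin(a)+3*np.cos(a))])-[190,100])*3)
E
```

```text
now L [ 84.8   0.  162. ] rot [180.   -0.  155.9] F [-0.4 -0.2  0.1] q [-29.  29.  36.  84. -17.  73.  75.] w 0.0874 0.0 t 7.17
(85.5, 0, 60, 0) -> [-7.00e-01 -1.00e-01  1.02e+02] [ 0. -0. -0.]
(85.5, 0, 22, 0) -> [-7.0e-01 -1.0e-01  1.4e+02] [ 0. -0. -0.]
0 [[328.4 212.7]] [[415.3048524  338.12046173]]
0.4 [[326.5 200.9]] [[409.47365944 302.80927463]]
0.8 [[320.4 193.2]] [[391.07334862 279.59338296]]
```

View pics/s2.png

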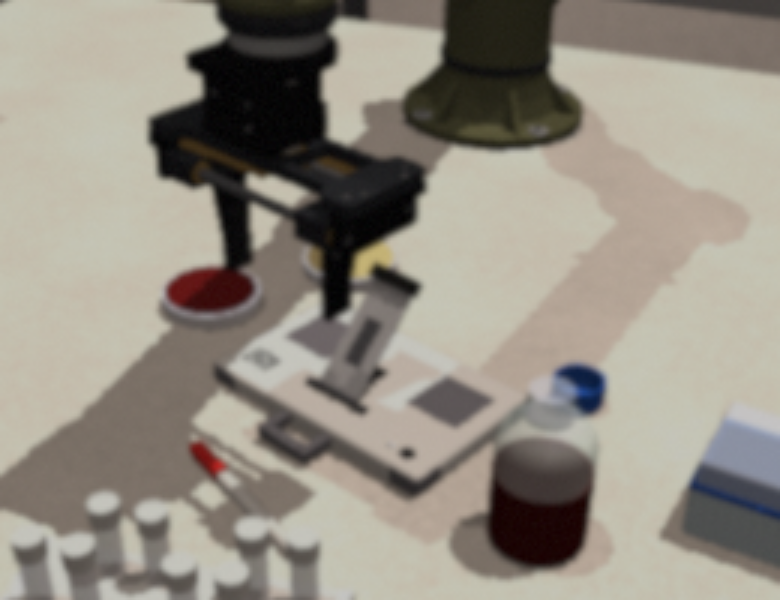

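The kickstand is open: its foot is at crop (392,280), which matches the 0.8 rad projection (391,280). Now I lower onto the handle.

Emit:
drive_tool --force 30 --moves '[{"x":-1,"y":0,"z":40,"rx":0,"ry":0,"rz":0,"fingers":-1},{"x":-1,"y":0,"z":80,"rx":0,"ry":0,"rz":0,"fingers":-1},{"x":-1,"y":0,"z":115,"rx":0,"ry":0,"rz":0,"fingers":-1},{"x":-1,"y":0,"z":132,"rx":0,"ry":0,"rz":0,"fingers":-1},{"x":-1,"y":0,"z":139,"rx":0,"ry":0,"rz":0,"fingers":-1},{"x":-1,"y":0,"z":139,"rx":0,"ry":0,"rz":0,"fingers":-1},{"x":-1,"y":0,"z":139,"rx":0,"ry":0,"rz":0,"fingers":1},{"x":-1,"y":0,"z":139,"rx":0,"ry":0,"rz":0,"fingers":1},{"x":-1,"y":0,"z":139,"rx":0,"ry":0,"rz":0,"fingers":1},{"x":-1,"y":0,"z":139,"rx":0,"ry":0,"rz":0,"fingers":1},{"x":-1,"y":0,"z":139,"rx":0,"ry":0,"rz":0,"fingers":1},{"x":-1,"y":0,"z":139,"rx":0,"ry":0,"rz":0,"fingers":1}]'

```text
time_s: 8.72
tool_pos: [0.6894, 0.0031, 0.0224]
tool_rot: [180.0, 0.0, 155.9]
force: [-0.0, 0.1, 0.6]
grip_width: 0.0518
grasp_force: 30.0
```

```bash
cat > arc.py <<'E'
from plan import *
# handle (u,w) relative to lying screen-bottom corner, at tablet turn phi
def hd(phi):
    a=np.radians(phi); c,s=np.cos(a),np.sin(a)
    return np.array([155*c-10*s,155*s+10*c]) if phi<=90 else np.array([-20+155*c+10*s,155*s-10*c])
E
python3 - <<'E'
from arc import *
# drag +12 u, -6 v over first 30 deg ; tool tip offset 13 mm behind handle centre along tool
o=toL(sensors.get_obs()["tool_pos"]); T=[]
for phi in range(0,91,10):
    k=min(phi/30,1); t=0 
    d=hd(phi)-hd(0); T.append((round(o[0]+d[0]+12*k,1),round(o[1]-6*k,1),round(o[2]+d[1],1),t))
rows(T)
E
```

```text
now L [86.3 -0.1 22.4] rot [180.    0.  155.9] F [-0.   0.1  0.6] q [-27.  37.  33.  90. -22.  60.  79.] w 0.0518 30.0 t 8.72
(np.float64(86.3), np.float64(-0.1), np.float64(22.4), 0) -> [-0.  0. -0.] [ 0.  0. -0.]
(np.float64(86.2), np.float64(-2.1), np.float64(49.1), 0) -> [  0.1  -2.  -26.7] [ 0.  0. -0.]
(np.float64(81.5), np.float64(-4.1), np.float64(74.8), 0) -> [  4.8  -4.  -52.4] [ 0.  0. -0.]
(np.float64(72.5), np.float64(-6.1), np.float64(98.5), 0) -> [ 13.8  -6.  -76.1] [ 0.  0. -0.]
(np.float64(55.6), np.float64(-6.1), np.float64(119.7), 0) -> [ 30.7  -6.  -97.3] [ 0.  0. -0.]
(np.float64(35.2), np.float64(-6.1), np.float64(137.5), 0) -> [  51.1   -6.  -115.1] [ 0.  0. -0.]
(np.float64(12.1), np.float64(-6.1), np.float64(151.6), 0) -> [  74.2   -6.  -129.2] [ 0.  0. -0.]
(np.float64(-13.1), np.float64(-6.1), np.float64(161.5), 0) -> [  99.4   -6.  -139.1] [ 0.  0. -0.]
(np.float64(-39.7), np.float64(-6.1), np.float64(166.8), 0) -> [ 126.    -6.  -144.4] [ 0.  0. -0.]
(np.float64(-66.7), np.float64(-6.1), np.float64(167.4), 0) -> [ 153.   -6. -145.] [ 0.  0. -0.]
```

Grip width is 51.8 mm on the 52 mm handle. First I lift to 40°, drifting 12 mm away from the cap and 6 mm sideways.

Emit:
drive_tool --moves '[{"x":0,"y":0,"z":-9,"rx":0,"ry":0,"rz":0,"fingers":1},{"x":0,"y":-1,"z":-18,"rx":0,"ry":0,"rz":0,"fingers":1},{"x":0,"y":-2,"z":-26.7,"rx":0,"ry":0,"rz":0,"fingers":1},{"x":1.5,"y":-2.7,"z":-35,"rx":0,"ry":0,"rz":0,"fingers":1},{"x":3,"y":-3.3,"z":-44,"rx":0,"ry":0,"rz":0,"fingers":1},{"x":4.8,"y":-4,"z":-52.4,"rx":0,"ry":0,"rz":0,"fingers":1},{"x":7.5,"y":-5,"z":-60.5,"rx":0,"ry":0,"rz":0,"fingers":1},{"x":10.5,"y":-5.5,"z":-68.5,"rx":0,"ry":0,"rz":0,"fingers":1},{"x":13.8,"y":-6,"z":-76,"rx":0,"ry":0,"rz":0,"fingers":1},{"x":19,"y":-6,"z":-83.5,"rx":0,"ry":0,"rz":0,"fingers":1},{"x":24.8,"y":-6,"z":-90.5,"rx":0,"ry":0,"rz":0,"fingers":1},{"x":30.7,"y":-6,"z":-97.3,"rx":0,"ry":0,"rz":0,"fingers":1},{"x":30.7,"y":-6,"z":-97.3,"rx":0,"ry":0,"rz":0,"fingers":1}]'

```text
time_s: 10.35
tool_pos: [0.659, 0.0103, 0.1205]
tool_rot: [180.0, 0.1, 155.9]
force: [1.0, -0.3, -3.3]
grip_width: 0.052
grasp_force: 30.0
```

```bash
python3 - <<'E'
from arc import *
o=toL(sensors.get_obs()["tool_pos"]); T=[]
for phi in list(range(45,91,5)):
    d=hd(phi)-hd(40); T.append((round(o[0]+d[0],1),round(o[1],1),round(o[2]+d[1],1),0))
rows(T)
c=vision.read_camera("scene"); cv2.imwrite("pics/s3.png",cv2.resize(c["image"][100:300,190:450,::-1],None,fx=3,fy=3))
E
```

```text
now L [ 55.6  -5.9 120.5] rot [1.800e+02 1.000e-01 1.559e+02] F [ 1.  -0.3 -3.3] q [-31.  27.  36.  91. -17.  67.  75.] w 0.052 30.0 t 10.35
(np.float64(45.8), np.float64(-5.9), np.float64(129.9), 0) -> [ 9.7  0.  -9.4] [0.001 0.001 0.   ]
(np.float64(35.2), np.float64(-5.9), np.float64(138.4), 0) -> [ 20.3   0.  -17.9] [0.001 0.001 0.   ]
(np.float64(24.0), np.float64(-5.9), np.float64(145.9), 0) -> [ 31.5   0.  -25.4] [0.001 0.001 0.   ]
(np.float64(12.1), np.float64(-5.9), np.float64(152.4), 0) -> [ 43.4   0.1 -32. ] [0.001 0.001 0.   ]
(np.float64(-0.3), np.float64(-5.9), np.float64(157.9), 0) -> [ 55.8   0.1 -37.5] [0.001 0.001 0.   ]
(np.float64(-13.1), np.float64(-5.9), np.float64(162.3), 0) -> [ 68.6   0.1 -41.9] [0.001 0.001 0.   ]
(np.float64(-26.3), np.float64(-5.9), np.float64(165.5), 0) -> [ 81.8   0.1 -45.1] [0.001 0.001 0.   ]
(np.float64(-39.7), np.float64(-5.9), np.float64(167.6), 0) -> [ 95.2   0.1 -47.2] [0.001 0.001 0.   ]
(np.float64(-53.2), np.float64(-5.9), np.float64(168.5), 0) -> [ 1.087e+02  1.000e-01 -4.810e+01] [0.001 0.001 0.   ]
(np.float64(-66.8), np.float64(-5.9), np.float64(168.2), 0) -> [ 1.223e+02  1.000e-01 -4.790e+01] [0.001 0.001 0.   ]
```

View pics/s3.png

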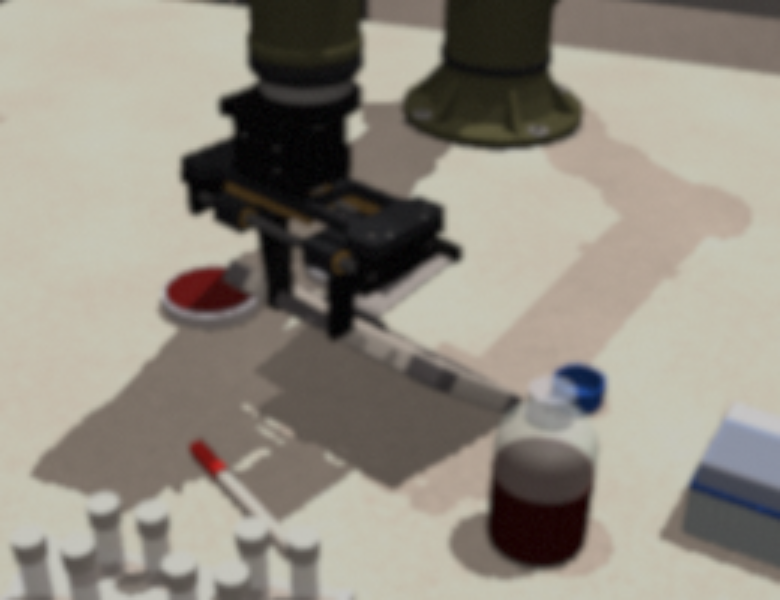

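The tablet is tilting about its bottom edge, with the handle held between the fingers near crop (310,300) and the kickstand clear of the gripper body. Continuing to 90°.

Emit:
drive_tool --moves '[{"x":5,"y":0,"z":-4.7,"rx":0,"ry":0,"rz":0,"fingers":1},{"x":9.7,"y":0,"z":-9,"rx":0,"ry":0,"rz":0,"fingers":1},{"x":15,"y":0,"z":-13.3,"rx":0,"ry":0,"rz":0,"fingers":1},{"x":20.3,"y":0,"z":-17.3,"rx":0,"ry":0,"rz":0,"fingers":1},{"x":26,"y":0,"z":-21,"rx":0,"ry":0,"rz":0,"fingers":1},{"x":31.5,"y":0,"z":-24.6,"rx":0,"ry":0,"rz":0,"fingers":1},{"x":37.4,"y":0,"z":-28,"rx":0,"ry":0,"rz":0,"fingers":1},{"x":43.4,"y":0,"z":-31,"rx":0,"ry":0,"rz":0,"fingers":1},{"x":49.5,"y":0,"z":-34,"rx":0,"ry":0,"rz":0,"fingers":1},{"x":55.8,"y":0,"z":-36.5,"rx":0,"ry":0,"rz":0,"fingers":1},{"x":62.2,"y":0,"z":-39,"rx":0,"ry":0,"rz":0,"fingers":1},{"x":68.6,"y":0,"z":-41,"rx":0,"ry":0,"rz":0,"fingers":1},{"x":75.2,"y":0,"z":-42.7,"rx":0,"ry":0,"rz":0,"fingers":1},{"x":81.8,"y":0,"z":-44.2,"rx":0,"ry":0,"rz":0,"fingers":1},{"x":88.5,"y":0,"z":-45.3,"rx":0,"ry":0,"rz":0,"fingers":1},{"x":95.2,"y":0,"z":-46.2,"rx":0,"ry":0,"rz":0,"fingers":1},{"x":102,"y":0,"z":-46.8,"rx":0,"ry":0,"rz":0,"fingers":1},{"x":108.7,"y":0,"z":-47.1,"rx":0,"ry":0,"rz":0,"fingers":1},{"x":115.5,"y":0,"z":-47,"rx":0,"ry":0,"rz":0,"fingers":1},{"x":115.5,"y":0,"z":-47,"rx":0,"ry":0,"rz":0,"fingers":1}]'

```text
time_s: 12.9
tool_pos: [0.5556, 0.0566, 0.171]
tool_rot: [179.8, 0.3, 155.9]
force: [1.1, -4.0, 19.3]
grip_width: 0.0517
grasp_force: 30.0
```

```bash
python3 - <<'E'
from arc import *
o=toL(sensors.get_obs()["tool_pos"]); T=[]
# handle sits 12.5 mm ahead of TCP along tool z; tool tilts with the tablet after 90
def tcp(phi,t): h=hd(phi); return np.array([h[0]-12.5*np.sin(np.radians(t)),h[1]+12.5*np.cos(np.radians(t))])
for phi in (90,94,98,102,106,110,112):
    t=max(0,phi-90); d=tcp(phi,t)-tcp(87.5,0); T.append((round(o[0]+d[0],1),round(o[1],1),round(o[2]+d[1],1),t))
rows(T)
c=vision.read_camera("scene"); cv2.imwrite("pics/s4.png",cv2.resize(c["image"][100:300,190:450,::-1],None,fx=3,fy=3))
E
```

```text
now L [-57.8  -5.9 171. ] rot [179.8   0.3 155.9] F [ 1.1 -4.  19.3] q [-42.  11.  38. 103.  -7.  68.  64.] w 0.0517 30.0 t 12.9
(np.float64(-64.5), np.float64(-5.9), np.float64(170.7), 0) -> [ 6.7 -0.   0.2] [ 0.003  0.005 -0.   ]
(np.float64(-76.3), np.float64(-5.9), np.float64(171.0), 4) -> [18.5 -0.  -0.1] [ 0.003 -0.065 -0.   ]
(np.float64(-88.0), np.float64(-5.9), np.float64(170.4), 8) -> [30.2 -0.   0.4] [ 0.003 -0.134 -0.001]
(np.float64(-99.6), np.float64(-5.9), np.float64(169.1), 12) -> [41.8 -0.   1.6] [ 0.003 -0.204 -0.001]
(np.float64(-111.1), np.float64(-5.9), np.float64(166.9), 16) -> [53.3 -0.   3.8] [ 0.003 -0.274 -0.001]
(np.float64(-122.4), np.float64(-5.9), np.float64(164.0), 20) -> [64.7 -0.   6.6] [ 0.003 -0.344 -0.001]
(np.float64(-128.0), np.float64(-5.9), np.float64(162.2), 22) -> [70.3 -0.   8.4] [ 0.003 -0.379 -0.001]
```

View pics/s4.png

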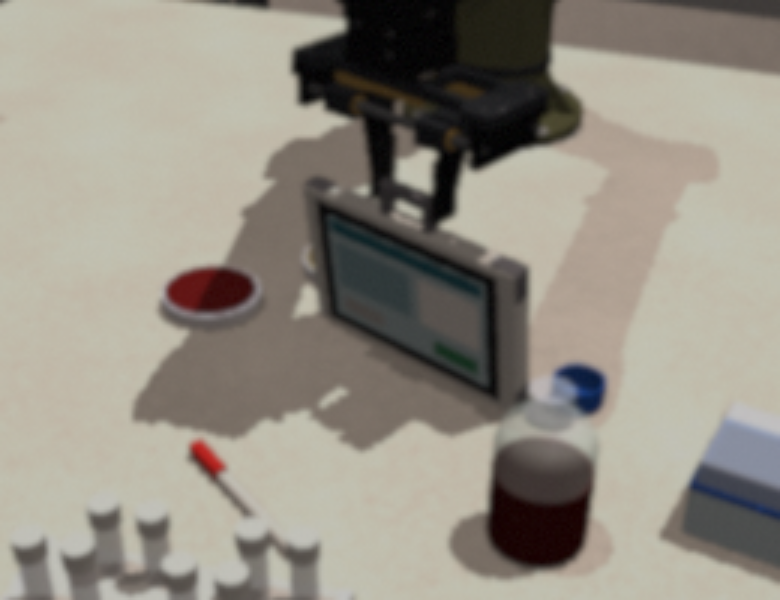

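The tablet stands nearly vertical, screen away from the robot, with the handle between the fingers (crop 405,200). The press on the bench is 19 N, more than needed, so I continue about 2.5 mm higher.

Emit:
drive_tool --moves '[{"x":0,"y":0,"z":-2.5,"rx":0,"ry":0,"rz":0,"fingers":1},{"x":4,"y":0,"z":-2.5,"rx":0,"ry":0,"rz":0,"fingers":1},{"x":9,"y":0,"z":-2.5,"rx":0,"ry":0,"rz":0,"fingers":1},{"x":14,"y":0,"z":-2.6,"rx":0,"ry":-0.035,"rz":0,"fingers":1},{"x":20,"y":0,"z":-2.6,"rx":0,"ry":-0.07,"rz":0,"fingers":1},{"x":26,"y":0,"z":-2.3,"rx":0,"ry":-0.105,"rz":0,"fingers":1},{"x":32,"y":0,"z":-2,"rx":0,"ry":-0.14,"rz":0,"fingers":1},{"x":32,"y":0,"z":-2,"rx":0,"ry":-0.14,"rz":0,"fingers":1}]'

```text
time_s: 13.95
tool_pos: [0.5238, 0.0709, 0.1703]
tool_rot: [179.9, 8.1, 156.0]
force: [0.9, -2.4, 8.1]
grip_width: 0.0517
grasp_force: 30.0
```

```bash
python3 - <<'E'
from arc import *
rows([])
c=vision.read_camera("scene"); im=c["image"]; cv2.imwrite("pics/s5.png",cv2.resize(im[130:290,270:450,::-1],None,fx=4,fy=3.7))
E
```

```text
now L [-92.6  -5.8 170.3] rot [179.9   8.1 156. ] F [ 0.9 -2.4  8.1] q [-49.   1.  35. 112.   5.  61.  51.] w 0.0517 30.0 t 13.95
```

View pics/s5.png

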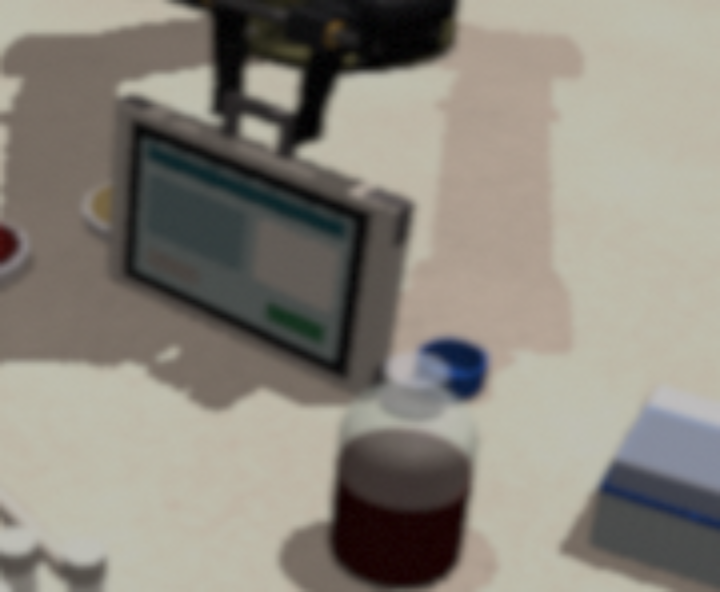

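The tablet is upright with its bottom edge grounded, the force is down to 8 N, and the cap is undisturbed. Now the last 12°.

```bash
python3 - <<'E'
from arc import *
rows([(-99.6,-5.9,169.3,12),(-105.4,-5.9,168.3,14),(-111.1,-5.9,167.1,16),(-116.8,-5.9,165.7,18),(-122.4,-5.9,164.2,20),(-126,-5.9,163.1,21)])
E
```

```text
now L [-92.2  -5.8 170.3] rot [179.9   8.1 155.9] F [ 1.3 -2.3  9.6] q [-49.   1.  35. 112.   5.  61.  51.] w 0.0517 30.0 t 14.0
(-99.6, -5.9, 169.3, 12) -> [ 7.4 -0.1 -0.1] [ 0.001 -0.069  0.001]
(-105.4, -5.9, 168.3, 14) -> [13.3 -0.1  0.1] [ 0.001 -0.104  0.001]
(-111.1, -5.9, 167.1, 16) -> [19.1 -0.1  0.5] [ 0.001 -0.139  0.001]
(-116.8, -5.9, 165.7, 18) -> [25.  -0.1  1.1] [ 0.002 -0.173  0.001]
(-122.4, -5.9, 164.2, 20) -> [30.7 -0.1  1.8] [ 0.002 -0.208  0.001]
(-126, -5.9, 163.1, 21) -> [34.4 -0.1  2.4] [ 0.002 -0.226  0.001]
```

Emit:
drive_tool --moves '[{"x":4,"y":0,"z":0,"rx":0,"ry":-0.035,"rz":0,"fingers":1},{"x":7.5,"y":0,"z":0,"rx":0,"ry":-0.07,"rz":0,"fingers":1},{"x":13.3,"y":0,"z":0,"rx":0,"ry":-0.104,"rz":0,"fingers":1},{"x":19,"y":0,"z":0.5,"rx":0,"ry":-0.139,"rz":0,"fingers":1},{"x":25,"y":0,"z":1,"rx":0,"ry":-0.173,"rz":0,"fingers":1},{"x":28,"y":0,"z":1.4,"rx":0,"ry":-0.19,"rz":0,"fingers":1},{"x":30.7,"y":0,"z":1.8,"rx":0,"ry":-0.208,"rz":0,"fingers":1},{"x":30.7,"y":0,"z":1.8,"rx":0,"ry":-0.208,"rz":0,"fingers":1}]'

```text
time_s: 15.0
tool_pos: [0.4969, 0.0831, 0.1656]
tool_rot: [180.0, 20.0, 155.9]
force: [-7.4, -2.3, 20.6]
grip_width: 0.0515
grasp_force: 30.0
```

```bash
python3 - <<'E'
from arc import *
rows([])
c=vision.read_camera("scene"); im=c["image"]; cv2.imwrite("pics/s6.png",cv2.resize(im[130:290,270:450,::-1],None,fx=4,fy=3.7))
E
```

```text
now L [-122.2   -5.6  165.6] rot [180.   20.  155.9] F [-7.4 -2.3 20.6] q [-52.  -9.  27. 123.  24.  54.  29.] w 0.0515 30.0 t 15.0
```

View pics/s6.png

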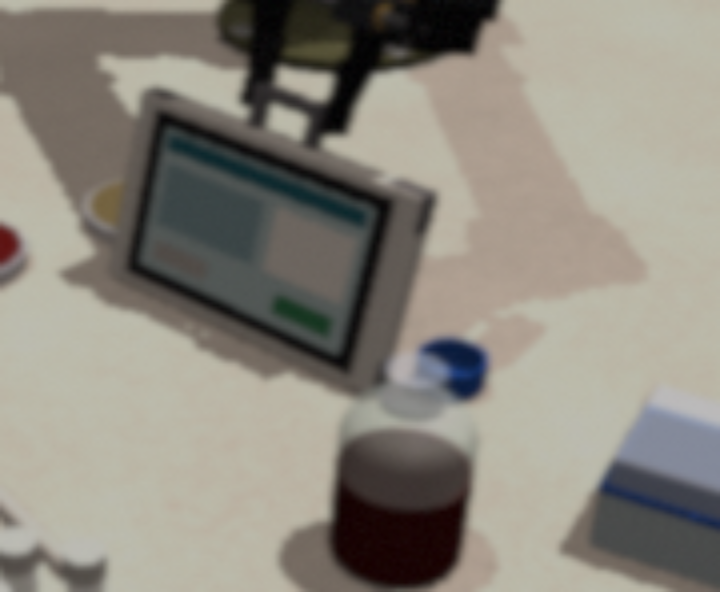

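The tablet is leaning back, with front-face corners at crop (118,268), (150,95), (365,388) and (395,190). I check the lean by casting these onto the planes of the tablet's ends.

```bash
python3 - <<'E'
from arc import *
c=vision.read_camera("scene")
q=np.array([[118,268],[150,95],[365,388],[395,190]])/[4,3.7]+[270,130]
o,d=ray(c,q); ol=toL(o); dl=RL.inv().apply(d)
P=[]
for i,v in enumerate((-116,-116,104,104)):
    p=ol+dl[i]*(v-ol[1])/dl[i][1]; P.append(p); print(p.round(1))
for a,b in((0,1),(2,3)): e=P[b]-P[a]; print("len",np.linalg.norm(e).round(1),"lean",np.degrees(np.arctan2(-e[0],e[2])).round(1))
E
```

```text
[ -78.8 -116.     0.3]
[-110.1 -116.   129.1]
[-60.3 104.   13.2]
[-70.6 104.  154. ]
len 132.6 lean 13.7
len 141.2 lean 4.2
```

The corner picks are too blurry to give the angle. The reaction force (−5.8, 20.6) N lies along the tablet axis, so only the bottom edge is loaded and the foot is probably still about 4° short of the bench. I continue in that direction with less press.

Emit:
drive_tool --moves '[{"x":1,"y":0,"z":-1,"rx":0,"ry":0,"rz":0,"fingers":1},{"x":3,"y":0,"z":-1.3,"rx":0,"ry":-0.015,"rz":0,"fingers":1},{"x":6,"y":0,"z":-1.6,"rx":0,"ry":-0.03,"rz":0,"fingers":1},{"x":6,"y":0,"z":-1.6,"rx":0,"ry":-0.03,"rz":0,"fingers":1}]'

```text
time_s: 15.6
tool_pos: [0.4907, 0.0859, 0.164]
tool_rot: [180.0, 21.7, 156.0]
force: [-4.1, -0.6, 14.6]
grip_width: 0.0515
grasp_force: 30.0
```

Emit:
drive_tool --moves '[{"x":2,"y":0,"z":-0.2,"rx":0,"ry":-0.01,"rz":0,"fingers":1},{"x":4,"y":0,"z":-0.4,"rx":0,"ry":-0.02,"rz":0,"fingers":1},{"x":4,"y":0,"z":-0.4,"rx":0,"ry":-0.02,"rz":0,"fingers":1}]'

```text
time_s: 15.98
tool_pos: [0.4873, 0.0874, 0.1629]
tool_rot: [180.0, 22.9, 155.9]
force: [-5.0, -0.9, 14.8]
grip_width: 0.052
grasp_force: 30.0
```

```bash
python3 - <<'E'
from arc import *
rows([]); o=sensors.get_obs(); print("FL",RL.inv().apply(o["force"]).round(1),"ML",RL.inv().apply(o["wrist_torque"]).round(2))
c=vision.read_camera("top"); cv2.imwrite("pics/t1.png",cv2.resize(c["image"][130:280,250:450,::-1],None,fx=4,fy=4,interpolation=cv2.INTER_CUBIC))
E
```

```text
now L [-132.6   -5.7  162.9] rot [180.   22.9 155.9] F [-5.  -0.9 14.8] q [-52. -11.  24. 126.  28.  53.  24.] w 0.052 30.0 t 15.97
FL [-4.2 -2.8 14.8] ML [-0.6  -0.01 -0.31]
```

View pics/t1.png

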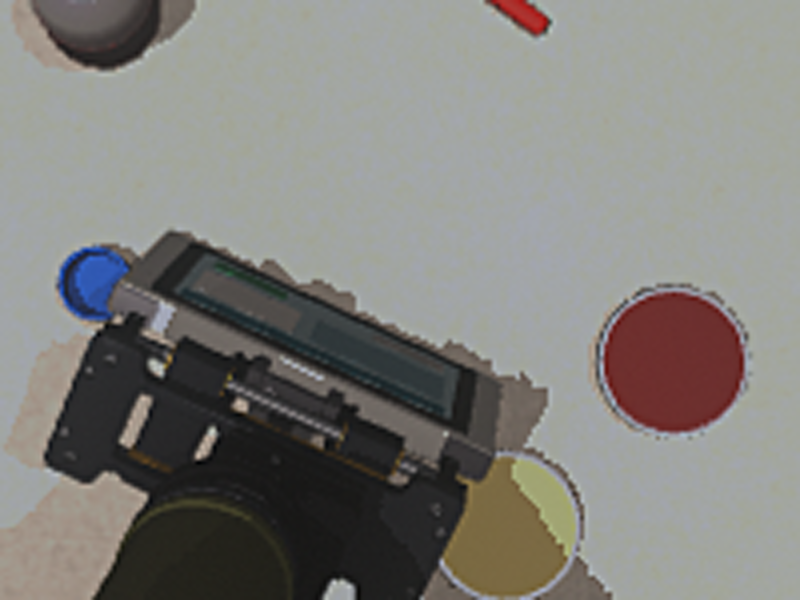

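The top view shows the tablet leaning, screen-bottom corners at crop (180,232) and (500,378), screen-side top edge running about (150,290) to (460,425). The cap is visible at (95,283) and dish_b is clear. I cast these onto their heights.

```bash
python3 - <<'E'
from arc import *
c=vision.read_camera("top")
f=lambda l:np.array(l)/4+[250-.4,130-.4]
for n,uv,z in(("bl",(178,233),.0075),("br",(499,378),.0075)): print(n,toL(plane(c,f([uv]),z)[0]).round(1))
# predicted pixels of tablet corners/handle for various lean, pivot2 at u0,-6
g=lambda X:((proj(c,X)-[249.6,129.6])*4).round(0).tolist()
for u0 in(-78,-70):
  for phi in(106,109,112):
    a=np.radians(phi); R=lambda x,z,v: toW(u0+(x+70)*np.cos(a)-(z-20)*np.sin(a),v-6,(x+70)*np.sin(a)+(z-20)*np.cos(a))
    print(u0,phi,"front bot",g([R(-70,0,110),R(-70,0,-110)]),"front top",g([R(70,0,110),R(70,0,-110)]),"back top",g([R(70,20,110),R(70,20,-110)]))
H,S,V=cv2.split(cv2.cvtColor(c["image"],cv2.COLOR_RGB2HSV))
m=(H>105)&(H<130)&(S>120); m[:150]=0; ys,xs=np.nonzero(m[150:240,240:300]); print("cap",xs.min()+240,xs.max()+240,ys.min()+150,ys.max()+150)
E
```

```text
bl [-62.5  98.4   7.5]
br [ -61.  -111.6    7.5]
-78 106 front bot [[172.0, 224.0], [507.0, 378.0]] front top [[124.0, 267.0], [504.0, 442.0]] back top [[109.0, 301.0], [487.0, 475.0]]
-78 109 front bot [[172.0, 224.0], [507.0, 378.0]] front top [[118.0, 280.0], [498.0, 455.0]] back top [[104.0, 313.0], [482.0, 487.0]]
-78 112 front bot [[172.0, 225.0], [507.0, 379.0]] front top [[113.0, 292.0], [492.0, 467.0]] back top [[99.0, 325.0], [476.0, 499.0]]
-70 106 front bot [[178.0, 212.0], [513.0, 365.0]] front top [[130.0, 253.0], [510.0, 428.0]] back top [[116.0, 287.0], [494.0, 462.0]]
-70 109 front bot [[178.0, 212.0], [512.0, 366.0]] front top [[125.0, 266.0], [504.0, 441.0]] back top [[111.0, 299.0], [488.0, 473.0]]
-70 112 front bot [[177.0, 212.0], [512.0, 366.0]] front top [[119.0, 279.0], [498.0, 454.0]] back top [[106.0, 311.0], [482.0, 485.0]]
cap 265 281 192 209
```

The bottom edge fits u = −79 mm at a turn of about 110°, so the foot is roughly 3 mm up. I ease further back in small steps and watch for contact.

Emit:
drive_tool --moves '[{"x":1.5,"y":0,"z":-0.3,"rx":0,"ry":-0.01,"rz":0,"fingers":1},{"x":3,"y":0,"z":-0.5,"rx":0,"ry":-0.02,"rz":0,"fingers":1},{"x":3,"y":0,"z":-0.5,"rx":0,"ry":-0.02,"rz":0,"fingers":1}]'

```text
time_s: 16.45
tool_pos: [0.4844, 0.0887, 0.1619]
tool_rot: [-180.0, 24.0, 155.9]
force: [-5.9, 0.1, 13.9]
grip_width: 0.0513
grasp_force: 30.0
```

Emit:
drive_tool --moves '[{"x":1.5,"y":0,"z":-0.2,"rx":0,"ry":-0.01,"rz":0,"fingers":1},{"x":3,"y":0,"z":-0.3,"rx":0,"ry":-0.02,"rz":0,"fingers":1},{"x":3,"y":0,"z":-0.3,"rx":0,"ry":-0.02,"rz":0,"fingers":1}]'

```text
time_s: 16.82
tool_pos: [0.4818, 0.0899, 0.1609]
tool_rot: [-180.0, 25.1, 155.9]
force: [-5.7, 0.1, 13.5]
grip_width: 0.0513
grasp_force: 30.0
```

Emit:
drive_tool --moves '[{"x":1.5,"y":0,"z":0,"rx":0,"ry":0,"rz":0,"fingers":1},{"x":3,"y":0,"z":0,"rx":0,"ry":0,"rz":0,"fingers":1},{"x":3,"y":0,"z":0,"rx":0,"ry":0,"rz":0,"fingers":1}]'

```text
time_s: 17.2
tool_pos: [0.4798, 0.0908, 0.1602]
tool_rot: [-180.0, 25.2, 155.9]
force: [-5.5, -0.7, 15.7]
grip_width: 0.0516
grasp_force: 30.0
```

Emit:
drive_tool --moves '[{"x":1.5,"y":0,"z":0,"rx":0,"ry":0,"rz":0,"fingers":1},{"x":3,"y":0,"z":0,"rx":0,"ry":0,"rz":0,"fingers":1},{"x":3,"y":0,"z":0,"rx":0,"ry":0,"rz":0,"fingers":1},{"x":3,"y":0,"z":0,"rx":0,"ry":0,"rz":0,"fingers":1}]'

```text
time_s: 17.7
tool_pos: [0.4778, 0.0917, 0.1594]
tool_rot: [180.0, 25.2, 155.9]
force: [-6.2, -1.5, 17.9]
grip_width: 0.0515
grasp_force: 30.0
```

```bash
python3 - <<'E'
from arc import *
rows([]); o=sensors.get_obs(); print("FL",RL.inv().apply(o["force"]).round(1),"ML",RL.inv().apply(o["wrist_torque"]).round(2))
c=vision.read_camera("top"); cv2.imwrite("pics/t2.png",cv2.resize(c["image"][180:260,270:380,::-1],None,fx=7,fy=7,interpolation=cv2.INTER_CUBIC))
g=lambda X:((proj(c,X)-[269.6,179.6])*7).round(0).tolist()
for u0 in(-79,):
  for phi in(109,112,115):
    a=np.radians(phi); R=lambda x,z,v: toW(u0+(x+70)*np.cos(a)-(z-20)*np.sin(a),v-6,(x+70)*np.sin(a)+(z-20)*np.cos(a))
    print(u0,phi,"front bot",g([R(-70,0,110),R(-70,0,-110)]),"front top",g([R(70,0,110),R(70,0,-110)]),"back top",g([R(70,20,110),R(70,20,-110)]))
E
```

```text
now L [-143.1   -5.6  159.4] rot [180.   25.2 155.9] F [-6.2 -1.5 17.9] q [-52. -12.  22. 128.  32.  52.  18.] w 0.0515 30.0 t 17.7
FL [-5.  -3.9 17.9] ML [-0.84 -0.47 -0.37]
-79 109 front bot [[160.0, 45.0], [746.0, 314.0]] front top [[65.0, 143.0], [729.0, 449.0]] back top [[41.0, 200.0], [701.0, 506.0]]
-79 112 front bot [[159.0, 46.0], [746.0, 315.0]] front top [[56.0, 165.0], [719.0, 471.0]] back top [[32.0, 221.0], [691.0, 526.0]]
-79 115 front bot [[159.0, 46.0], [746.0, 316.0]] front top [[46.0, 186.0], [708.0, 492.0]] back top [[24.0, 241.0], [681.0, 546.0]]
```

View pics/t2.png

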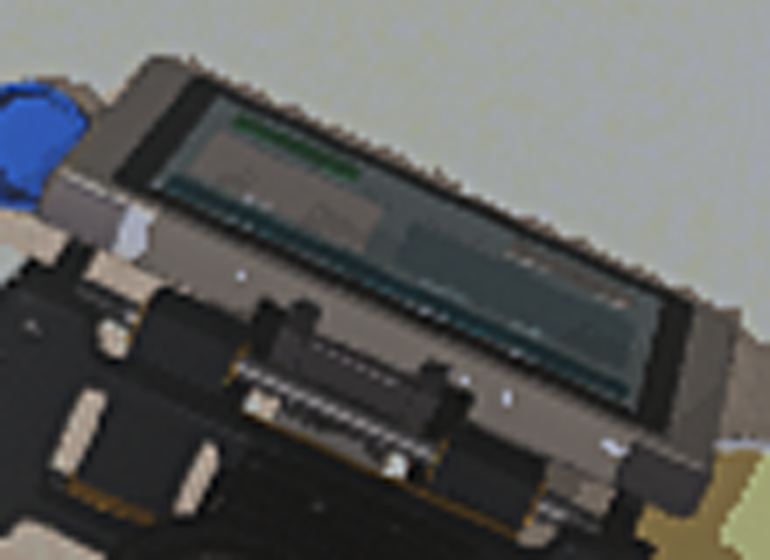

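The top view shows the screen-side top corners at crop (62,165) and (718,468), which match the 112° prediction of (56,165) and (719,471). Vertical force and tilt moment are both rising, which suggests the foot is bearing. One more small nudge will confirm it.

Emit:
drive_tool --moves '[{"x":1,"y":0,"z":0,"rx":0,"ry":0,"rz":0,"fingers":1},{"x":2,"y":0,"z":0,"rx":0,"ry":0,"rz":0,"fingers":1},{"x":2,"y":0,"z":0,"rx":0,"ry":0,"rz":0,"fingers":1},{"x":2,"y":0,"z":0,"rx":0,"ry":0,"rz":0,"fingers":1},{"x":2,"y":0,"z":0,"rx":0,"ry":0,"rz":0,"fingers":1}]'

```text
time_s: 18.38
tool_pos: [0.4772, 0.092, 0.1593]
tool_rot: [180.0, 25.4, 155.9]
force: [-2.4, -2.3, 16.6]
grip_width: 0.0517
grasp_force: 30.0
```

```bash
python3 - <<'E'
from arc import *
rows([]); o=sensors.get_obs(); print("FL",RL.inv().apply(o["force"]).round(1),"ML",RL.inv().apply(o["wrist_torque"]).round(2))
E
```

```text
now L [-143.7   -5.6  159.3] rot [180.   25.4 155.9] F [-2.4 -2.3 16.6] q [-52. -12.  22. 128.  32.  52.  18.] w 0.0517 30.0 t 18.38
FL [-1.3 -3.1 16.6] ML [-0.82 -1.22 -0.4 ]
```

The 2 mm command moved the tool only 0.7 mm and the backward resistance rose by about 4 N, so the foot is on the bench. Handing in.

```bash
python3 -c "
from cell import workorder; print(workorder.sign_off())"
```

```text
the job is handed in; nothing more can be done
None
```

I handed the job in with the kickstand open, the tablet standing at about 112° on its bottom edge and foot, and the gripper still holding the handle at 30 N; sign-off returned no verdict, and I viewed 11 pictures, one over the limit of 10.

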